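# Clear the strapping plate and put the scraper away

### The job

Take the wooden scraper from its sloping rest and use it to push all four spent strap seals off the raised steel plate into the catch tray at the plate's open end, touching the seals only with the scraper. Then lower the scraper, block down, into the slot-shaped holder cup so that it stands upright on the cup's floor, without dropping it in, and let go. Leave the tape roll, the carton and the cutter where they are.

Things in the scene. Friction and masses are not known exactly. Their poses are not given: they have to be found in the camera images.
- scraper: Wooden scraper, 180 mm long: block 88 (y) x 22 (x) x 45 mm (z), above it a straight handle 22 mm square. Origin: centre of the block's working edge; z along the handle, away from the block. Starts in the rest, block low and nearer the robot, handle rising at 40 degrees away from the robot. Handle free all round at z 110 to 180 mm; grip across y near z = 140 mm. Same after a half turn about z.
- rest: Fixed steel rest where the scraper starts, base 150 (x) by 110 mm (y): sloping bed 104 mm wide with stop and cheeks under the block, notched post under the handle at the scraper's z = 95 mm, about 90 mm high. Origin on the bench at the base's centre; rises towards +x.
- station: Fixed steel plate 140 mm (x, -70 to +70) by 118 mm (y), flat top 40 mm above the bench; lips 6 mm thick and 10 mm high along both sides (106 mm clear between them), none at the two ends. At its +x end, away from the robot, is the catch tray. Origin on the bench under the plate's centre.
- station_edge (a point): Middle of the plate's open +x edge, at the height of the plate's top, where the seals drop into the tray. Axes as station.
- tray (a point): Centre of the catch tray's floor, 6 mm above the bench. Inside 70 mm (x) by 106 mm (y), walls 32 mm high above the bench, 8 mm lower than the plate's top. Axes as station.
- holder: Fixed grey holder cup, slot-shaped, open at the top: inside 34 mm (x) by 110 mm (y), walls 4 mm, rim 79 mm above the bench, on a base plate 80 by 130 mm. Origin on the bench under its centre; the scraper's width goes along its y, either way round.
- holder_floor (a point): Centre of the holder's inner floor, 8 mm above the bench, 71 mm below the rim. Axes as holder.
- seal0: Spent strap seal, a folded steel clip 26 mm (x) by 20 mm (y) by 10 mm high, 15 g, lying loose on the plate. Origin: centre of its underside.
- seal1: Spent strap seal, a folded steel clip 26 mm (x) by 20 mm (y) by 10 mm high, 15 g, lying loose on the plate. Origin: centre of its underside.
- seal2: Spent strap seal, a folded steel clip 26 mm (x) by 20 mm (y) by 10 mm high, 15 g, lying loose on the plate. Origin: centre of its underside.
- seal3: Spent strap seal, a folded steel clip 26 mm (x) by 20 mm (y) by 10 mm high, 15 g, lying loose on the plate. Origin: centre of its underside.
- tape_roll: Bystander: roll of tape lying flat, 100 mm across, 48 mm high. Origin: centre of its underside.
- carton: Bystander: closed carton 120 by 120 by 90 mm. Origin: centre of its underside.
- cutter: Bystander: cutter knife lying flat, 183 mm long (x), 24 mm wide, 17 mm high, between the robot's base and the station. Origin: centre of its handle's underside.
Mind the look-alikes: they are no part of the job. There is more than one size of the scraper; the job needs the largest.

How it is judged:
On the way, in this order (a step that is already met when the one before it is completed fails the run):
1. all four seals lie in the catch tray (x of seal0 in the frame of tray between -0.037 and 0.037 m and y of seal0 in the frame of tray between -0.055 and 0.055 m and z of seal0 in the frame of tray between -0.006 and 0.026 m and x of seal1 in the frame of tray between -0.037 and 0.037 m and y of seal1 in the frame of tray between -0.055 and 0.055 m and z of seal1 in the frame of tray between -0.006 and 0.026 m and x of seal2 in the frame of tray between -0.037 and 0.037 m and y of seal2 in the frame of tray between -0.055 and 0.055 m and z of seal2 in the frame of tray between -0.006 and 0.026 m and x of seal3 in the frame of tray between -0.037 and 0.037 m and y of seal3 in the frame of tray between -0.055 and 0.055 m and z of seal3 in the frame of tray between -0.006 and 0.026 m), for 0.2 s.
2. the scraper stands in the holder, block down (angle between scraper's own z axis and vertical below 0.26 rad and z of scraper in the frame of holder_floor between -0.006 and 0.01 m and x of scraper in the frame of holder_floor between -0.014 and 0.014 m and y of scraper in the frame of holder_floor between -0.025 and 0.025 m), for 0.2 s.
At the end, for the whole second after the job is handed in: All four seals lie in the catch tray (under 26 mm above its floor); the scraper stands released and at rest in the holder, block down, lower edge within 10 mm of the cup floor and 14 mm (x), 25 mm (y) of its centre, handle within 0.26 rad of vertical (all of step 1 and all of step 2 and linear speed of scraper below 0.02 m/s and angular speed of scraper below 0.5 rad/s and contact force between the fingers and scraper below 0.1 N); the robot touches nothing.
It fails at once if a seal is touched by the fingers or the arm instead of the scraper (contact force between any of the fingers, the arm and seal0 above 0.3 N or contact force between any of the fingers, the arm and seal1 above 0.3 N or contact force between any of the fingers, the arm and seal2 above 0.3 N or contact force between any of the fingers, the arm and seal3 above 0.3 N).
It fails at once if the scraper is dropped into the holder (faster than 0.5 m/s inside it) (horizontal distance between scraper and holder_floor below 0.03 m and z of scraper in the frame of holder_floor between -0.02 and 0.068 m and linear speed of scraper above 0.5 m/s).
It fails at once if the tape roll, the carton or the cutter is moved by more than 30 mm (distance of any of tape_roll, carton, cutter from where it was at the start of the episode above 0.03 m).
It also fails if it takes over 48 s, if anything falls off the work surface, if the arm or the gripper's body presses on something with over 40 N, if the wrist force passes 120 N, or if a joint passes its speed limit or range.

### The arm

A 6-joint arm with a two-finger parallel gripper is mounted at the origin on the work surface. World frame = base frame: x ahead of the robot, y to its left, z up, the work surface at z = 0. Lengths are in m, angles in rad, forces in N, time in s.
With the tool pointing down it reaches from about 0.25 to 0.725 m from the base axis. Payload 4 kg.
Tool frame: the origin (TCP) lies midway between the tips of the shut fingers; the grasp point (between the pads) lies arm.grip_point_offset behind it (arm.grip_point_offset is the distance from the TCP to the grasp point, in m); z points along the fingers, x is the direction in which the jaws open and shut, and the axes are right-handed (so a half turn about z gives the same grasp; the last joint's range is limited). The gripper opens to 85 mm and grips with 20 to 120 N. Pads are 22 mm wide; open, the fingers measure 114 mm over their backs; the gripper's body (76 mm by 85 mm) begins 54 mm behind the grasp point. The pads swing forward as they close: fully open they stand 13 mm farther back than shut.
Start: joints at [1.186, 0.241, 0.005, 1.335, 0, 1.571], TCP at [0.188, 0.463, 0.231] pointing down, gripper open.
Joint ranges: [-2.72, 2.72], [-1.05, 1.87], [-1.09, 1.28], [-1.99, 2.15], [-1.42, 1.44], [-3.14, 3.14]. Speed limits (rad/s): [2.79, 2.79, 3.14, 3.14, 3.14, 3.14].

### API

Orientations are given as a unit quaternion [x, y, z, w].
In Python, from plant import arm, get_image, search_frame, silhouettes gives the robot as it stands.
- The arm moves only by the tool apply_moves, never from a script. Its argument "deltas" is one flat list of numbers, 7 for each row, row after row: the shift along the tool's x, y, z in cm, then the turn, a rotation vector about the tool's x, y, z in rad, then the opening, from 0 (shut) to 1 (fully open). A call has 1 to 8 rows; each row is the pose to reach, as a shift and turn from the pose measured when the call began, along the tool's axes at that moment; what a row does not reach only later rows make up. A row lasts 1/8 s, in which the tool goes at most 62.5 mm and 10.7 degrees, less where a joint would pass 70% of its speed; a pose out of reach is approached as far as the arm can. A call with a gripper value outside its range is refused whole. The fingers move at their own pace and stop on an object; "grip_force" is the grip in N (left out, the last holds). Time passes only in rows, so rows that repeat a pose let the fingers close. It gives the time, the measured TCP pose, the force and the opening at its end, in the units of the state.
- arm.state(): the state, without advancing time (a new reading comes with each control period).
- get_image(name): name is "scene" or "top"; returns a dict with "frame" (400x640x3 uint8, red, green, blue), "z_map" (400x640 float32, m along the optical axis (not along the pixel's ray), 0 where there is no reading), "vertical_fov" (degrees; the focal length in pixels is half the picture's height over the tangent of half this angle, whatever the lens; pixels are square), "cx", "cy" (the principal point, pixels), "D" ([k1, k2, p1, p2, k3] as OpenCV has them; the pictures are not rectified), "R" (3x3) and "t" (3): a world point X has camera coordinates R X + t. Camera axes: x right, y down, z forward; pixel columns grow to the right and rows downward; lengths in m; the calibration is good to about 2 mm. A picture is of the moment at which its call begins.
- arm.sign_off(): hands the job in, once; it reports no verdict.
Trained networks look in the newest picture that a camera, given by its name, has taken for a name from the list of things; names that differ only in an ending like _2 or _b are one class to them, and where a whole thing is asked for, a point or a joint stands for the part that bears it (a point fixed in the world has none). Each returns a list of dicts, best first, with "conf" (0 to 1); they miss things now and then, are a little off and sometimes report something else, mostly with a low value. They report only what shows in the picture. A call takes as long as a camera call. They do not tell look-alikes from the thing itself.
- search_frame(camera, query): "at" ([column, row] in pixels, amid what is visible of it).
- silhouettes(camera, query): "region" (400x640 bool, what is visible of it) and "at" ([column, row] in pixels, amid what is visible of it).
The state is a dict: "clock": time; "joint_positions": joint angles; "joint_vel": joint speeds; "joint_torque": joint torques, N m; "tcp_pos": TCP position; "ee_rot": TCP orientation; "force": force on the tool from outside, world axes, zero at the start; "ft_torque": the same for the moment, N m; "grip_width": finger opening in m.
Only numpy, scipy, OpenCV 4.12 (cv2) and the standard library are available. Lean on these libraries where they do the work, as an engineer would, in place of code of your own. Each camera call takes 0.05 s, during which the arm holds its last target. There are 200 camera calls.

## Working session

There is one attempt and no reset: what is moved stays moved. The work goes in short steps, Python scripts to look and compute and a tool call to move; the robot and the scene stay as the last step left them, time stands still between calls to the robot, and variables do not carry over. Pictures are saved under pics/ and viewed, about 8 in all and at most 12, crops included, and the job is handed in when it is done.

Besides the shell and the picture viewer there is one more tool, called as a command line: name --argument value ..., lists and objects as JSON in quotes. apply_moves: Moves the arm, as the interface text tells. Its arguments: {"type":"object","properties":{"deltas":{"type":"array"},"grip_force":{"type":"number"}},"required":["deltas"]}

```bash
ls; mkdir -p pics; cat > h.py <<'E'
import numpy as np, cv2
from plant import arm, get_image, search_frame, silhouettes
def K(im):
    f=200/np.tan(np.radians(im["vertical_fov"])/2)
    return np.array([[f,0,im["cx"]],[0,f,im["cy"]],[0,0,1.]])
def cloud(im):
    v,u=np.mgrid[0:400,0:640]
    p=cv2.undistortPoints(np.stack([u,v],-1).reshape(-1,1,2).astype(float),K(im),np.array(im["D"],float)).reshape(-1,2)
    z=im["z_map"].reshape(-1)
    c=np.c_[p*z[:,None],z]
    w=(c-np.array(im["t"]))@np.array(im["R"])
    w[z==0]=np.nan
    return w.reshape(400,640,3)
def save(name,img): cv2.imwrite("pics/"+name,img[:,:,::-1])
E
python3 - <<'E'
from h import *
s=arm.state();print(s, arm.grip_point_offset)
for n in("scene","top"):
    im=get_image(n);save(n+"0.png",im["frame"]);w=cloud(im);np.savez(n+"0.npz",w=w,f=im["frame"])
    print(n,"cam",-np.array(im["R"]).T@im["t"],im["vertical_fov"])
    for q in("scraper","rest","station","holder","seal0","tape_roll","carton","cutter"):
        for d in silhouettes(n,q):
            r=d["region"];p=w[r];p=p[~np.isnan(p[:,0])]
            print(n,q,round(d["conf"],2),np.round(d["at"]),r.sum(),*( [np.round(np.median(p,0),3),np.round(np.percentile(p,2,0),3),np.round(np.percentile(p,98,0),3)] if len(p) else []))
E
```

```text
pics
{'clock': 0.0, 'joint_positions': array([ 1.18596731e+00,  2.41419618e-01,  3.71605439e-03,  1.33517773e+00,
       -1.30944727e-05,  1.57079046e+00]), 'joint_vel': array([ 7.67866025e-05,  2.71999282e-05,  3.89496695e-04,  2.01541873e-03,
       -6.45786112e-04,  6.62559848e-05]), 'joint_torque': array([-1.00186902e-03, -3.72318363e+01,  2.52405703e+01,  1.70407339e-02,
        1.43113207e-04, -1.17885882e-06]), 'tcp_pos': array([0.18746845, 0.46284823, 0.23040651]), 'ee_rot': array([ 8.29274899e-01,  5.58839920e-01, -8.60848656e-04,  5.88004892e-04]), 'force': array([-0.22263623,  0.81505278,  0.13903713]), 'ft_torque': array([ 0.05047418, -0.01265379,  0.02198307]), 'grip_width': 0.08532902225145722} 0.0187
scene cam [ 1.33297853 -0.2727275   0.73384961] 55.41800196754509
scene scraper 0.92 [333. 170.] 369 [0.362 0.15  0.015] [0.328 0.053 0.   ] [0.388 0.189 0.019]
scene scraper 0.66 [402. 179.] 356 [0.591 0.28  0.091] [0.535 0.236 0.049] [0.66  0.303 0.147]
scene scraper 0.55 [388. 159.] 354 [0.394 0.358 0.014] [ 0.342  0.269 -0.003] [0.425 0.414 0.019]
scene scraper 0.47 [3
[... 2172 characters left out ...]
9] [ 0.546 -0.001  0.054]
top seal0 0.45 [308. 218.] 91 [0.527 0.038 0.048] [0.514 0.025 0.039] [0.538 0.052 0.054]
top tape_roll 0.85 [239. 130.] 794 [0.748 0.199 0.046] [0.697 0.152 0.001] [0.792 0.246 0.052]
top tape_roll 0.57 [308. 222.] 69 [0.527 0.038 0.048] [0.516 0.027 0.039] [0.537 0.049 0.054]
top carton 0.94 [401. 125.] 2731 [ 0.752 -0.206  0.089] [ 0.699 -0.267  0.019] [ 0.817 -0.146  0.095]
top carton 0.68 [433. 209.] 1555 [ 0.549 -0.29   0.008] [ 0.513 -0.347  0.   ] [ 0.591 -0.229  0.081]
top cutter 0.68 [307. 219.] 66 [0.526 0.038 0.049] [0.515 0.027 0.039] [0.537 0.05  0.054]
top cutter 0.61 [342. 279.] 620 [ 0.379 -0.046  0.014] [ 0.291 -0.059  0.   ] [ 0.463 -0.034  0.02 ]
```

```bash
python3 - <<'E'
import cv2,numpy as np
a=cv2.imread("pics/top0.png");cv2.imwrite("pics/topc.png",cv2.resize(a[90:330,140:500],None,fx=2.2,fy=2.2,interpolation=cv2.INTER_CUBIC))
b=cv2.imread("pics/scene0.png");cv2.imwrite("pics/scc.png",cv2.resize(b[120:310,150:470],None,fx=2.4,fy=2.4,interpolation=cv2.INTER_CUBIC))
E
```

```text
(no output)
```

View pics/topc.png

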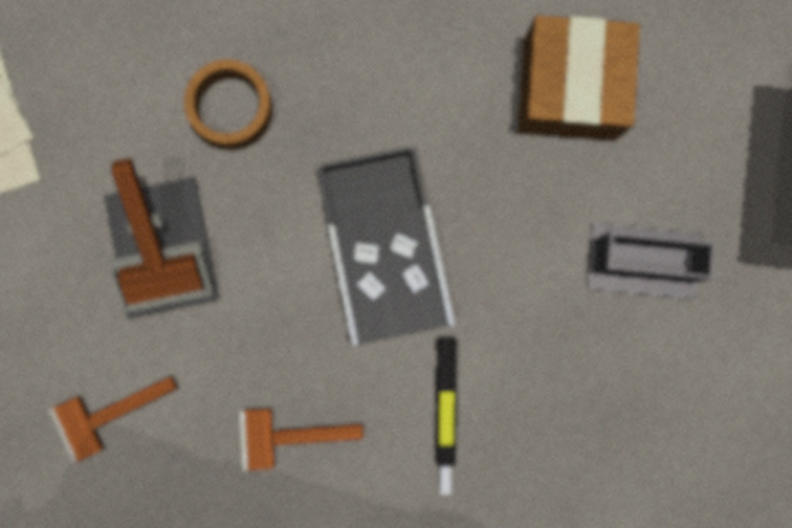

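View pics/scc.png

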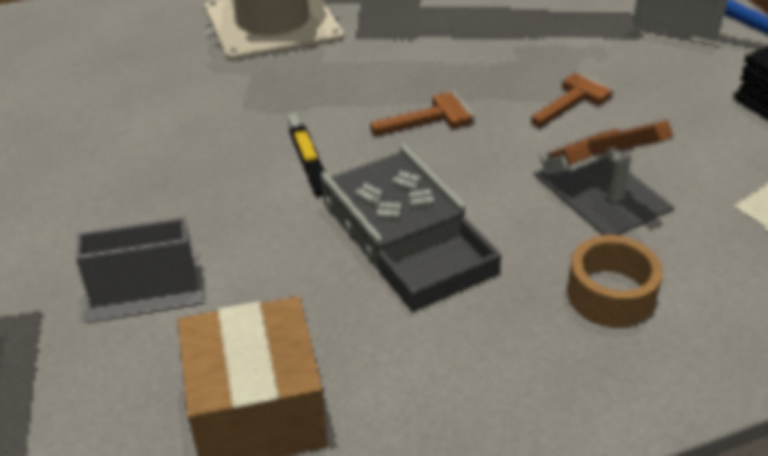

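The top crop shows the scraper candidates at top pixels (205,210) in the rest, (182,281) loose and (264,288) loose. The two loose ones on the bench are smaller, so I choose the one in the rest. The seals are at about (307–328, 200–219), with the tray beyond them (+x).

```bash
cat > fit.py <<'E'
from h import *
from scipy.optimize import least_squares
from scipy.spatial.transform import Rotation as Rt
def box(p,c,h):
    q=np.abs(p-c)-h
    return np.linalg.norm(np.maximum(q,0),axis=1)+np.minimum(q.max(1),0)
def sdf(p): return np.minimum(box(p,[0,0,.0225],[.011,.044,.0225]),box(p,[0,0,.1125],[.011,.011,.0675]))
def fit_scraper(P,x0):
    # x: pos, yaw psi, elevation of z axis, roll about own axis
    def fr(x): return Rt.from_euler("ZYX",[x[3],np.pi/2-x[4],0]).as_matrix()@Rt.from_euler("z",x[5]).as_matrix()
    f=lambda x:sdf((P-x[:3])@fr(x))
    r=least_squares(f,x0,loss="soft_l1",f_scale=.003,x_scale=[.01]*3+[.1]*3)
    return r.x,fr(r.x),np.median(np.abs(f(r.x)))
E
python3 - <<'E'
from fit import *
P=[]
for n in("scene","top"):
    D=np.load(n+"0.npz");w=D["w"];f=D["f"].astype(float)
    m=(w[...,0]>.49)&(w[...,0]<.68)&(w[...,1]>.22)&(w[...,1]<.34)&(w[...,2]>.02)&(f[...,0]>1.5*f[...,2])
    print(n,m.sum());P.append(w[m])
P0=P
for P in (np.vstack(P0),P0[1],P0[0]):
    x,R,e=fit_scraper(P,[.53,.27,.03,.1,.7,0]);print(np.round(x,4),e)
w=np.load("top0.npz")["w"];ws=np.load("scene0.npz")["w"]
def rect(m,n,w=w):
    p=w[m];r=cv2.minAreaRect((p[:,:2]*1000).astype(np.float32));print(n,m.sum(),r,np.round(np.median(p,0),3))
X,Y,Z=w[...,0],w[...,1],w[...,2]
a=(X>.45)&(X<.72)&(Y>-.08)&(Y<.12)
rect(a&(Z>.034)&(Z<.06),"plate"); 
l=a&(Z>.0455)
A=(X>.49)&(X<.62)&(Y>-.37)&(Y<-.21)
rect(A&(Z>.070),"holder rim top")
rect(A&(Z>.0045)&(Z<.09),"holder all")
X,Y,Z=ws[...,0],ws[...,1],ws[...,2]
A=(X>.49)&(X<.62)&(Y>-.37)&(Y<-.21)
rect(A&(Z>.070),"holder rim scene",ws)
a=(X>.45)&(X<.74)&(Y>-.08)&(Y<.12)
rect(a&(Z>.034)&(Z<.06),"plate scene",ws); rect(a&(Z>.015)&(Z<.06),"st+tray scene",ws)
# scatter height image of holder/plate
f=np.load("top0.npz")["f"]
E
```

```text
scene 354
top 1099
[0.5216 0.2759 0.0275 0.1666 0.6997 0.0007] 0.0010988513044929878
[ 0.5223  0.2746  0.0278  0.1794  0.7008 -0.0048] 0.0010965147256362141
[ 0.5247  0.2521  0.0268  0.2171  0.6781 -0.0192] 0.001577190450299754
plate 2594 ((575.2459106445312, 20.967857360839844), (213.84413146972656, 118.1990966796875), 10.17577075958252) [0.54  0.015 0.041]
holder rim top 255 ((551.102783203125, -290.3421325683594), (118.3526840209961, 42.32523727416992), 82.69786834716797) [ 0.551 -0.292  0.077]
holder all 1238 ((553.6159057617188, -289.81951904296875), (156.6265869140625, 123.56678771972656), 89.7970962524414) [ 0.551 -0.293  0.015]
holder rim scene 334 ((550.2777709960938, -289.24517822265625), (116.14891815185547, 47.68198776245117), 81.95076751708984) [ 0.557 -0.291  0.076]
plate scene 1439 ((573.6661376953125, 19.642501831054688), (216.66758728027344, 119.75471496582031), 9.931416511535645) [0.546 0.015 0.04 ]
st+tray scene 2139 ((564.939697265625, 17.50763702392578), (238.818603515625, 121.98936462402344), 10.453328132629395) [0.573 0.014 0.039]
```

```bash
cat >> fit.py <<'E'
def delta(p,R,n=0,clip=True):
    s=arm.state();R0=Rt.from_quat(s["ee_rot"]).as_matrix()
    d=R0.T@(np.array(p)-s["tcp_pos"])*100; r=Rt.from_matrix(R0.T@R).as_rotvec()
    print("clock",round(s["clock"],2),"tcp",np.round(s["tcp_pos"],4),"F",np.round(s["force"],1),"w",round(s["grip_width"],4),"cm",np.round(d,2),"rv",np.round(r,3),"rows>=",np.linalg.norm(d)/6.25,np.degrees(np.linalg.norm(r))/10.7)
    return d,r
def toolR(xyaw,tilt):
    # tool x horizontal along scraper y (yaw = scraper/tool heading), z tilted forward by tilt from down
    h=np.array([np.cos(xyaw),np.sin(xyaw),0]);x=np.array([-np.sin(xyaw),np.cos(xyaw),0])
    z=np.sin(tilt)*h-np.cos(tilt)*np.array([0,0,1.]);return np.c_[x,np.cross(z,x),z]
E
python3 - <<'E'
from fit import *
for n in("scene","top"):
    D=np.load(n+"0.npz");w=D["w"];f=D["f"].astype(float)
    m=(w[...,0]>.49)&(w[...,0]<.70)&(w[...,1]>.2)&(w[...,1]<.36)&(w[...,2]>.11)&(f[...,0]>1.5*f[...,2])
    p=w[m];print(n,len(p),np.round(np.percentile(p,[5,50,95],axis=0),3).tolist())
psi=.172;el=.70;L=.14
g=np.array([.5222,.275,.0276])+L*np.array([np.cos(el)*np.cos(psi),np.cos(el)*np.sin(psi),np.sin(el)]);print("grip",g)
R=toolR(psi,0.0)
delta(g+.0187*R[:,2]+[0,0,.10],R)
E
```

```text
scene 131 [[0.616, 0.281, 0.113], [0.646, 0.286, 0.135], [0.66, 0.304, 0.147]]
top 276 [[0.604, 0.282, 0.112], [0.63, 0.292, 0.133], [0.656, 0.303, 0.15]]
grip [0.62769791 0.29332672 0.11779048]
clock 0.9 tcp [0.1877 0.4635 0.2313] F [0.7 0.2 0.8] w 0.0856 cm [ 0.75 47.17  3.23] rv [ 0.    -0.    -0.557] rows>= 7.565833601179836 2.9813152606712303
```

apply_moves --deltas '[0.1,6,0.4,0,0,-0.1,1,0.2,12,0.8,0,0,-0.2,1,0.3,18,1.2,0,0,-0.3,1,0.4,24,1.6,0,0,-0.4,1,0.5,30,2,0,0,-0.5,1,0.6,36,2.4,0,0,-0.557,1,0.7,42,2.8,0,0,-0.557,1,0.75,47.2,3.2,0,0,-0.557,1]' --grip_force 80

```text
clock: 1.9
tcp_pos: [0.63, 0.292, 0.1989]
ee_rot: [0.644, 0.765, 0.0, 0.0]
force: [0.7, 0.7, 1.3]
grip_width: 0.0854
```

```bash
cat > g.py <<'E'
from fit import *
g=np.array([.6277,.2933,.1178]);R=toolR(.172,0)
delta(g+.0187*R[:,2],R)
E
python3 g.py
```

```text
clock 1.9 tcp [0.63   0.292  0.1989] F [0.7 0.7 1.3] w 0.0854 cm [ 0.16 -0.21  9.98] rv [ 0.    -0.    -0.001] rows>= 1.597717065387954 0.00397059990100772
```

apply_moves --deltas '[0.1,-0.1,3,0,0,0,1,0.15,-0.2,6,0,0,0,1,0.15,-0.2,8.5,0,0,0,1,0.15,-0.2,10,0,0,0,1,0.15,-0.2,10,0,0,0,1]'

```text
clock: 2.52
tcp_pos: [0.627, 0.2928, 0.0975]
ee_rot: [0.644, 0.765, -0.001, -0.001]
force: [0.1, -0.5, -0.5]
grip_width: 0.0855
```

```bash
python3 g.py; python3 - <<'E'
from h import *
im=get_image("scene");save("grip.png",cv2.resize(im["frame"][100:260,320:520],None,fx=3,fy=3,interpolation=cv2.INTER_CUBIC))
E
```

```text
clock 2.52 tcp [0.627  0.2928 0.0975] F [ 0.1 -0.5 -0.5] w 0.0855 cm [ 0.03  0.08 -0.16] rv [-0.003  0.001 -0.001] rows>= 0.02915792828741416 0.014129899908260595
```

View pics/grip.png

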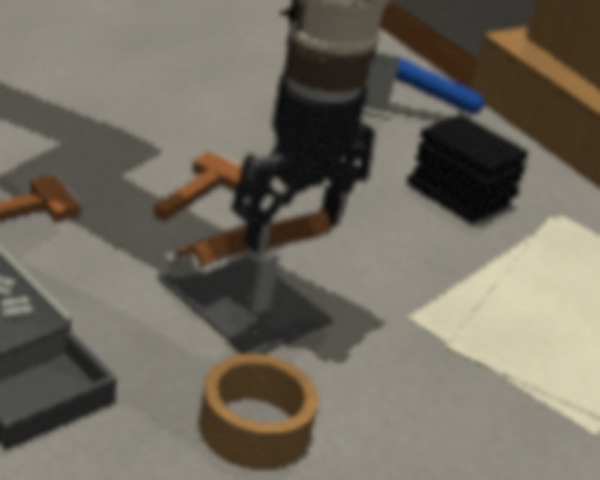

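The crop shows the fingers straddling the handle, at crop pixels (258,235) and (332,215). Next I close the gripper.

apply_moves --deltas '[0,0,0,0,0,0,0,0,0,0,0,0,0,0,0,0,0,0,0,0,0,0,0,0,0,0,0,0,0,0,0,0,0,0,0,0,0,0,0,0,0,0]'

```text
clock: 3.32
tcp_pos: [0.628, 0.2934, 0.0997]
ee_rot: [0.644, 0.765, 0.0, 0.0]
force: [-0.7, -0.2, 4.9]
grip_width: 0.0211
```

apply_moves --deltas '[0,0,-1,0,0,0,0,0,0,-3,0,0,0,0,0,0,-6,0,0,0,0,0,0,-9,0,0,0,0,0,0,-12,0,0,0,0,0,0,-15,0,0,0,0,0,0,-15,0,0,0,0]'

```text
clock: 4.2
tcp_pos: [0.6292, 0.2939, 0.2527]
ee_rot: [0.644, 0.765, 0.003, 0.001]
force: [0.4, 0.1, -1.3]
grip_width: 0.0207
```

```bash
cat > meas.py <<'E'
from fit import *
# Fit held scraper; returns scraper pose in tool frame
def held(x0,shots=("scene","top"),tag=None,c0=None,exz=.25):
    P=[]
    for n in shots:
        im=get_image(n);w=cloud(im);f=im["frame"].astype(float)
        if tag: save(tag+n+".png",im["frame"])
        m=(np.linalg.norm(w-c0,axis=-1)<.16)&(f[...,0]>1.5*f[...,2])&(w[...,2]>.052)
        print(n,m.sum());P.append(w[m])
    P=np.vstack(P);x,R,e=fit_scraper(P,x0);print("scraper",np.round(x,4),"res",e)
    s=arm.state();T=Rt.from_quat(s["ee_rot"]).as_matrix()
    pt=T.T@(x[:3]-s["tcp_pos"]);Rr=T.T@R
    print("in tool: p",np.round(pt,4),"z axis",np.round(Rr[:,2],3),"y axis",np.round(Rr[:,1],3))
    return x,R,pt,Rr
E
python3 - <<'E'
from meas import *
s=arm.state();print(s["force"],s["ft_torque"],s["tcp_pos"])
t=s["tcp_pos"]
held([.5222,.275,t[2]-.07,.172,.7,0],c0=t+[-.06,-.01,-.02],tag="lift_")
E
```

```text
[ 0.42976665  0.09043955 -1.29589556] [ 0.01445099 -0.13766077 -0.06679585] [0.62919141 0.29386818 0.25267215]
scene 393
top 657
scraper [ 0.5254  0.275   0.1754  0.1794  0.7445 -0.0964] res 0.001010751152811737
in tool: p [-0.0005 -0.104   0.0732] z axis [ 0.006  0.735 -0.678] y axis [0.996 0.057 0.071]
```

```bash
cat > st.py <<'E'
from fit import *
S=np.array([.538,.014,.04]);yaw=.176
def stn(x,y,z): return S+[np.cos(yaw)*x-np.sin(yaw)*y,np.sin(yaw)*x+np.cos(yaw)*y,z]
E
python3 - <<'E'
from st import *
pt=np.array([0,-.105,.0722]);R=toolR(yaw,.84)
print(R@[0,.75,-.66])
tip=stn(-.055,0,.06);print(tip)
delta(tip-R@pt,R)
E
```

```text
[0.00899158 0.00159906 0.99900781]
[0.48384964 0.0043699  0.1       ]
clock 4.3 tcp [0.6277 0.2932 0.2486] F [-0.2  0.3 -2.1] w 0.0209 cm [-26.   -17.47   2.22] rv [-0.84   0.002 -0.004] rows>= 5.024351741617986 4.498839620260731
```

apply_moves --deltas '[-4,-2.5,0,-0.14,0,0,0,-8,-5.5,0,-0.28,0,0,0,-12.5,-8.5,0.5,-0.42,0,0,0,-17,-11.5,1,-0.56,0,0,0,-21.5,-14.5,1.5,-0.7,0,0,0,-25,-17,2,-0.84,0,0,0,-26,-17.5,2.2,-0.84,0,0,0,-26,-17.5,2.2,-0.84,0,0,0]'

```text
clock: 5.3
tcp_pos: [0.4971, 0.0058, 0.2235]
ee_rot: [0.59, 0.698, 0.31, 0.261]
force: [0.7, -0.3, -0.5]
grip_width: 0.0209
```

```bash
python3 - <<'E'
from meas import *
t=arm.state()["tcp_pos"];print(t)
x,R,pt,Rr=held([.484,.004,.10,.176,1.5,0],c0=np.array([t[0],t[1],t[2]-.05]),tag="up_")
print(R)
cv2.imwrite("pics/upc.png",cv2.resize(cv2.imread("pics/up_scene.png")[60:300,200:460],None,fx=2.3,fy=2.3))
E
```

```text
[0.4970508  0.00583064 0.22353494]
scene 810
top 295
scraper [0.4767 0.0031 0.0961 0.1312 1.5275 0.0435] res 0.0012573807245337479
in tool: p [ 1.000e-04 -1.149e-01  6.930e-02] z axis [-0.002  0.774 -0.633] y axis [ 1.    -0.    -0.004]
[[ 0.98384801 -0.17378072  0.04293423]
 [ 0.17369861  0.98478257  0.00566432]
 [-0.04326523  0.00188479  0.99906184]]
```

View pics/upc.png

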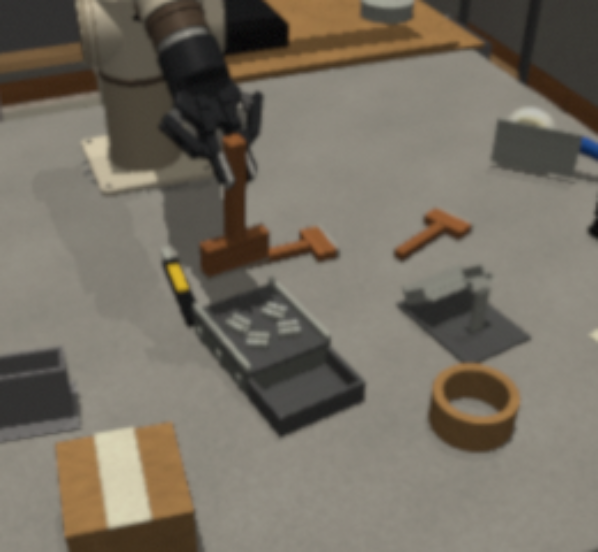

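The picture shows the scraper held nearly upright above the plate's near end, at crop pixel (236,250), with all four seals ahead of it at (238–288, 310–340).

```bash
python3 - <<'E'
from st import *
pt=np.array([0,-.1149,.0693]);R=toolR(yaw,.885)
for z in(.008,.001): delta(stn(-.055,0,z)-R@pt,R)
print("down 1cm in tool", R.T@[0,0,-1])
E
```

```text
clock 5.4 tcp [0.5011 0.0073 0.2279] F [ 1.4 -0.3 -1.6] w 0.0206 cm [ 0.02 -3.41  3.26] rv [-0.043  0.004 -0.002] rows>= 0.7545230502401512 0.2306520095139805
clock 5.4 tcp [0.5011 0.0073 0.2279] F [ 1.4 -0.3 -1.6] w 0.0206 cm [ 0.02 -3.93  3.73] rv [-0.043  0.004 -0.002] rows>= 0.8664628478500337 0.2306520095139805
down 1cm in tool [ 0.         -0.77391499  0.6332895 ]
```

apply_moves --deltas '[0,-1.7,1.6,-0.04,0,0,0,0,-3.4,3.3,-0.04,0,0,0,0,-3.4,3.3,-0.04,0,0,0,0,-3.4,3.3,-0.04,0,0,0]'

```text
clock: 5.9
tcp_pos: [0.5049, 0.0084, 0.1823]
ee_rot: [0.581, 0.692, 0.327, 0.276]
force: [-0.1, 0.4, -1.3]
grip_width: 0.0209
```

```bash
sed -i 's/    P=np.vstack(P);x,R/    P=np.vstack(P);x,R/; s/    P=\[\]/    P=[];s=arm.state()/; s/    s=arm.state();T=/    T=/' meas.py; python3 - <<'E'
from meas import *
t=arm.state()["tcp_pos"];print(t)
x,R,pt,Rr=held([.484,.004,.05,.176,1.5,0],c0=np.array([t[0],t[1],t[2]-.05]))
print(R[:,2],arm.state()["tcp_pos"],arm.state()["force"])
E
```

```text
[0.50488934 0.00840435 0.18228664]
scene 793
top 272
scraper [ 0.491   0.0058  0.0521 -0.3058  1.5865  0.4829] res 0.0010006059456876288
in tool: p [ 0.     -0.1097  0.0716] z axis [ 0.006  0.765 -0.645] y axis [ 1.    -0.007  0.001]
[-0.01498232  0.00473007  0.99987657] [0.50473031 0.00799592 0.18271872] [-0.30924278  0.49934903 -1.15677892]
```

apply_moves --deltas '[0,-0.7,0.1,0,0,0,0,0,-1.15,0.2,0,0,0,0,0,-1.15,0.2,0,0,0,0]'

```text
clock: 6.38
tcp_pos: [0.4984, 0.0069, 0.1718]
ee_rot: [0.582, 0.692, 0.327, 0.276]
force: [-0.6, 0.8, -2.0]
grip_width: 0.021
```

```bash
python3 - <<'E'
from st import *
pt=np.array([0,-.1097,.0716])
s=arm.state();T=Rt.from_quat(s["ee_rot"]).as_matrix();p=s["tcp_pos"]+T@pt
print(s["force"],s["tcp_pos"],p,"up",T@[0,.765,-.645],"tool x",T[:,0],"fwd in tool",T.T@[np.cos(yaw),np.sin(yaw),0],"down",T.T@[0,0,-1])
d=p-S;print("station",np.cos(yaw)*d[0]+np.sin(yaw)*d[1],-np.sin(yaw)*d[0]+np.cos(yaw)*d[1],d[2])
E
```

```text
[-0.61344486  0.82211114 -2.01097261] [0.49835869 0.00694403 0.17181   ] [0.48441555 0.00438706 0.04158058] up [-0.01378066 -0.00142639  1.00052889] tool x [-1.71692756e-01  9.85150077e-01 -9.60328209e-04] fwd in tool [0.00345223 0.63397474 0.77334605] down [ 0.00096033 -0.7733524   0.63397566]
station -0.05443982525859946 -8.218677362898524e-05 0.0015805820269129758
```

apply_moves --deltas '[0,-0.1,0.08,0,0,0,0,0,-0.2,0.16,0,0,0,0,0,-0.2,0.16,0,0,0,0]'

```text
clock: 6.75
tcp_pos: [0.4989, 0.0068, 0.17]
ee_rot: [0.581, 0.692, 0.328, 0.276]
force: [-1.7, -1.0, 2.2]
grip_width: 0.0213
```

apply_moves --deltas '[0,0.12,-0.1,0,0,0,0,0,0.75,0.68,0,0,0,0,0,1.39,1.45,0,0,0,0,0,2.02,2.22,0,0,0,0,0,2.66,3,0,0,0,0,0,3.29,3.77,0,0,0,0,0,3.92,4.54,0,0,0,0,0,4.56,5.31,0,0,0,0]'

```text
clock: 7.75
tcp_pos: [0.5685, 0.019, 0.1716]
ee_rot: [0.581, 0.692, 0.328, 0.276]
force: [0.3, -1.0, -2.0]
grip_width: 0.0211
```

```bash
cat > chk.py <<'E'
from st import *
pt=np.array([0,-.1097,.0700])
s=arm.state();T=Rt.from_quat(s["ee_rot"]).as_matrix();p=s["tcp_pos"]+T@pt
d=p-S;print(s["clock"],s["force"],s["tcp_pos"],"station",np.cos(yaw)*d[0]+np.sin(yaw)*d[1],-np.sin(yaw)*d[0]+np.cos(yaw)*d[1],d[2],"fwd in tool",T.T@[np.cos(yaw),np.sin(yaw),0],"y axis",T[:,0])
E
python3 chk.py
```

```text
7.75 [ 0.25005188 -0.9685778  -1.95917965] [0.56848795 0.01899286 0.17160928] station 0.015663338783345717 -0.0005432010732311487 0.002372334332089089 fwd in tool [0.00345347 0.63286718 0.77425268] y axis [-0.17169145  0.98514986 -0.00134094]
```

apply_moves --deltas '[0,0.63,0.77,0,0,0,0,0,1.27,1.55,0,0,0,0,0,1.9,2.32,0,0,0,0,0,2.53,3.1,0,0,0,0,0,3.16,3.87,0,0,0,0,0,3.8,4.65,0,0,0,0,0,3.99,4.88,0,0,0,0,0,3.99,4.88,0,0,0,0]'

```text
clock: 8.75
tcp_pos: [0.6306, 0.0298, 0.1714]
ee_rot: [0.581, 0.692, 0.327, 0.276]
force: [0.2, 0.7, -2.2]
grip_width: 0.0211
```

```bash
python3 chk.py; python3 - <<'E'
from h import *
im=get_image("scene");save("push.png",cv2.resize(im["frame"][150:290,240:420],None,fx=4,fy=4,interpolation=cv2.INTER_CUBIC))
E
```

```text
8.75 [ 0.20767215  0.74867258 -2.18347241] [0.63062241 0.0298095  0.17142822] station 0.07868651737956242 -0.000760519793868937 0.0021966117905602503 fwd in tool [0.00350779 0.63313867 0.77403044] y axis [-0.17163796  0.9851593  -0.0012524 ]
```

View pics/push.png

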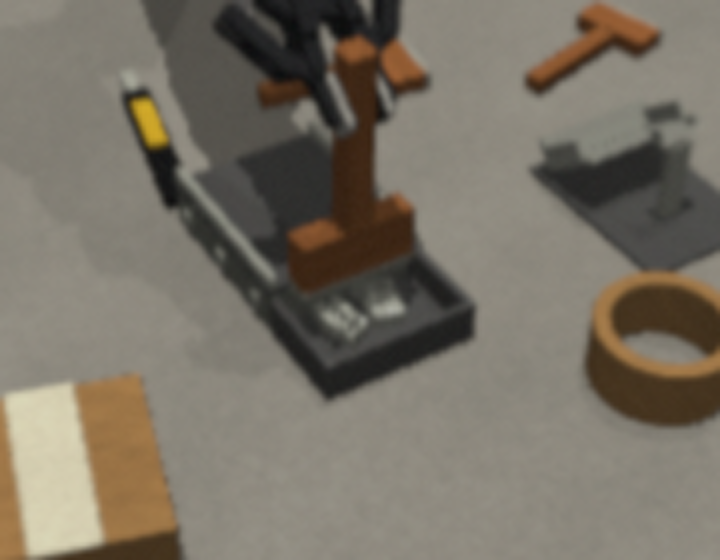

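The picture shows seals in the tray at crop pixels (340,315) and (385,300), with none visible on the plate. I'll lift and count them once the view is clear.

apply_moves --deltas '[0,1.5,-1.3,0,0,0,0,0,4.6,-3.8,0,0,0,0,0,7.7,-6.3,0,0,0,0,0,8.5,-7,0,0,0,0,0,8.5,-7,0,0,0,0]'

```text
clock: 9.43
tcp_pos: [0.6296, 0.0298, 0.2813]
ee_rot: [0.581, 0.692, 0.327, 0.276]
force: [-0.1, -0.2, -2.1]
grip_width: 0.021
```

```bash
cat > ho.py <<'E'
from fit import *
H=np.array([.5507,-.290,.008]);hy=-.127
pt=np.array([0,-.1097,.0705]);zt=np.arctan2(.765,.645)
def go(z,dx=0,dy=0):
    R=toolR(hy,zt);c,s=np.cos(hy),np.sin(hy)
    return delta(H+[c*dx-s*dy,s*dx+c*dy,z]-R@pt,R)
E
python3 - <<'E'
from ho import *
go(.12)
im=get_image("scene");save("tray.png",cv2.resize(im["frame"][180:270,270:390],None,fx=6,fy=6,interpolation=cv2.INTER_CUBIC))
w=cloud(im);p=np.array([[.648,.033,.02]])
E
```

```text
clock 9.43 tcp [0.6296 0.0298 0.2813] F [-0.1 -0.2 -2.1] w 0.021 cm [-30.64  -9.26  -7.47] rv [ 0.015 -0.229  0.192] rows>= 5.259626010706166 1.6047448070121437
```

View pics/tray.png

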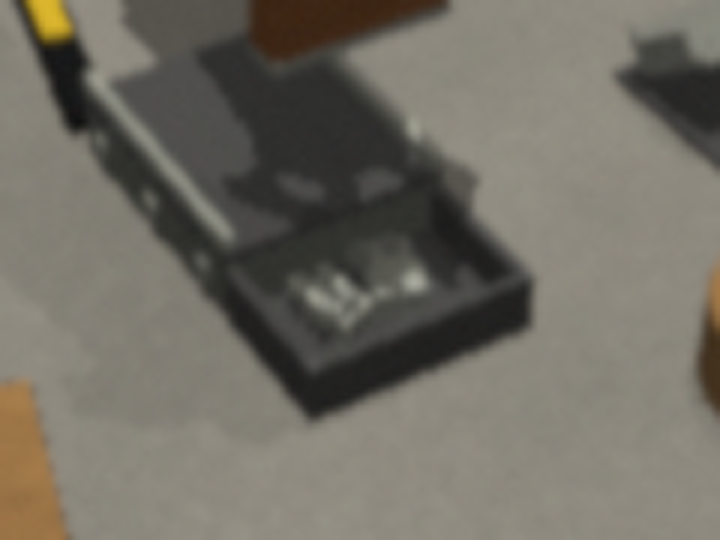

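The plate looks clear, and the seals lie in a cluster in the tray at crop pixels (300–430, 245–325). I'll confirm this by depth from the top camera once the arm is out of its view.

apply_moves --deltas '[-5,-1.5,-1.2,0,-0.04,0.03,0,-10,-3,-2.4,0,-0.08,0.06,0,-15.5,-4.6,-3.7,0.01,-0.12,0.1,0,-21,-6.3,-5.1,0.01,-0.16,0.13,0,-26,-7.9,-6.3,0.015,-0.2,0.16,0,-30,-9.1,-7.3,0.015,-0.229,0.192,0,-30.6,-9.3,-7.5,0.015,-0.229,0.192,0,-30.6,-9.3,-7.5,0.015,-0.229,0.192,0]'

```text
clock: 10.48
tcp_pos: [0.565, -0.2913, 0.2526]
ee_rot: [0.682, 0.6, 0.277, 0.313]
force: [0.1, -0.1, -0.9]
grip_width: 0.0209
```

apply_moves --deltas '[0,0,0,0,0,0,0,0,0,0,0,0,0,0]'

```text
clock: 10.72
tcp_pos: [0.5651, -0.2899, 0.2519]
ee_rot: [0.682, 0.601, 0.277, 0.313]
force: [0.0, 0.3, -1.3]
grip_width: 0.0207
```

```bash
python3 - <<'E'
from ho import *
from meas import held
go(.12)
t=arm.state()["tcp_pos"]
x,R,p,Rr=held([H[0],H[1],.128,hy,1.55,0],c0=np.array([t[0],t[1],t[2]-.05]),tag="hov_")
print(R)
im=get_image("top");w=cloud(im);f=im["frame"]
from st import S,yaw
d=w-S;sx=np.cos(yaw)*d[...,0]+np.sin(yaw)*d[...,1];sy=-np.sin(yaw)*d[...,0]+np.cos(yaw)*d[...,1];z=w[...,2]
print("on plate high px",((abs(sx)<.066)&(abs(sy)<.048)&(z>.0455)).sum())
m=(sx>.073)&(sx<.141)&(abs(sy)<.05);print("tray z pct",np.nanpercentile(z[m],[5,25,50,75,90,99]))
b=m&(z>.0105)&(f.min(-1)>90);print("seal px",b.sum(),np.c_[sx[b],sy[b],z[b]].min(0),np.c_[sx[b],sy[b],z[b]].max(0))
a=f[165:240,280:360];b2=f[160:240,395:475]
img=np.hstack([cv2.resize(a,(400,375),interpolation=cv2.INTER_CUBIC),cv2.resize(b2,(375,375),interpolation=cv2.INTER_CUBIC)]);save("chk.png",img)
for s_ in silhouettes("top","seal0"): print(s_["conf"],s_["at"],np.nanmedian(w[s_["region"]],0))
E
```

```text
clock 10.72 tcp [ 0.5651 -0.2899  0.2519] F [ 0.   0.3 -1.3] w 0.0207 cm [-0.19  0.58 -0.15] rv [-0.008 -0.003 -0.001] rows>= 0.10033970448468679 0.04660920952986145
scene 1130
top 583
scraper [ 0.548  -0.3119  0.1287 -1.6471  1.7558  1.6152] res 0.003259602405422786
in tool: p [-0.0243 -0.1027  0.0694] z axis [ 0.187  0.74  -0.646] y axis [ 0.978 -0.202  0.051]
[[ 0.99943214  0.03063828  0.01402454]
 [-0.03269262  0.98249433  0.18340141]
 [-0.00815993 -0.18375576  0.98293806]]
on plate high px 23
tray z pct [0.00252862 0.00502126 0.0071123  0.01337426 0.02290635 0.03027534]
seal px 232 [ 0.0744686  -0.03879102  0.01089318] [0.1149057  0.02808627 0.03399237]
0.48 [303.6, 183.8] [0.61965758 0.04515627 0.02143163]
0.42 [305.1, 174.4] [0.63898004 0.04761333 0.01538629]
```

View pics/chk.png

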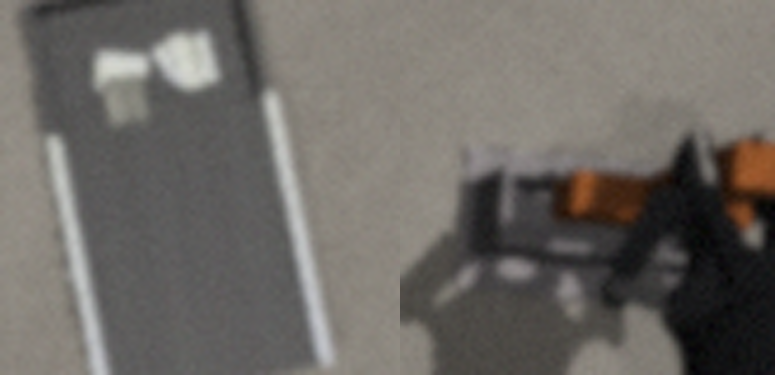

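```bash
python3 - <<'E'
from ho import *
s=arm.state();t=s["tcp_pos"];T=Rt.from_quat(s["ee_rot"]).as_matrix()
P=[]
for n in("scene","top"):
    im=get_image(n);w=cloud(im);f=im["frame"].astype(float)
    m=(abs(w[...,0]-.551)<.04)&(abs(w[...,1]+.29)<.065)&(f[...,0]>1.5*f[...,2])&(w[...,2]>.1)
    print(n,m.sum(),np.percentile(w[m],[1,50,99],axis=0).round(3).tolist());P.append(w[m])
    np.save("q_"+n,w[m])
for Q in(np.vstack(P),P[0],P[1]):
    x,R,e=fit_scraper(Q,[.551,-.29,.13,hy,1.56,0]);print(x.round(4),e,"p tool",(T.T@(x[:3]-t)).round(4),"z",R[:,2].round(3),"y",R[:,1].round(3))
print("pred",t+T@pt)
E
```

```text
scene 1060 [[0.54, -0.329, 0.129], [0.56, -0.289, 0.168], [0.566, -0.246, 0.302]]
top 430 [[0.526, -0.329, 0.13], [0.549, -0.278, 0.183], [0.563, -0.243, 0.31]]
[ 0.5482 -0.2896  0.1226  0.1036  1.5566 -0.2329] 0.0009855076307098828 p tool [-0.0013 -0.1102  0.0716] z [0.014 0.001 1.   ] y [ 0.129  0.992 -0.003]
[ 0.5481 -0.2883  0.1224 -0.558   1.5526  0.4339] 0.0008601789342543315 p tool [-1.000e-04 -1.105e-01  7.150e-02] z [ 0.015 -0.01   1.   ] y [0.124 0.992 0.008]
[ 0.5523 -0.2907  0.123  -0.5904  1.5904  0.4954] 0.001041715022391347 p tool [-0.0019 -0.1072  0.0746] z [-0.016  0.011  1.   ] y [ 0.095  0.995 -0.009]
pred [ 0.54781821 -0.28821797  0.12370323]
```

```bash
sed -i 's/^pt=.*/pt=np.array([-.0008,-.1102,.0718]);zt=.874/' ho.py; python3 - <<'E'
from ho import *
for z in(.115,.06,.01,.002): go(z)
E
```

```text
clock 11.03 tcp [ 0.5652 -0.291   0.2529] F [-0.1 -0.2 -2.3] w 0.021 cm [-0.    0.12  0.04] rv [-0.01  -0.002 -0.001] rows>= 0.02099109077115549 0.05611065687628047
clock 11.03 tcp [ 0.5652 -0.291   0.2529] F [-0.1 -0.2 -2.3] w 0.021 cm [-0.01 -4.06  3.61] rv [-0.01  -0.002 -0.001] rows>= 0.8693950111864415 0.05611065687628047
clock 11.03 tcp [ 0.5652 -0.291   0.2529] F [-0.1 -0.2 -2.3] w 0.021 cm [-0.02 -7.86  6.86] rv [-0.01  -0.002 -0.001] rows>= 1.6693056568546343 0.05611065687628047
clock 11.03 tcp [ 0.5652 -0.291   0.2529] F [-0.1 -0.2 -2.3] w 0.021 cm [-0.03 -8.47  7.38] rv [-0.01  -0.002 -0.001] rows>= 1.7972987415818893 0.05611065687628047
```

apply_moves --deltas '[0,0.1,0,-0.01,0,0,0,0,-1.4,1.2,-0.01,0,0,0,0,-2.7,2.4,-0.01,0,0,0,0,-3.6,3.2,-0.01,0,0,0,0,-4.06,3.61,-0.01,0,0,0,0,-4.06,3.61,-0.01,0,0,0]'

```text
clock: 11.78
tcp_pos: [0.5663, -0.291, 0.1982]
ee_rot: [0.68, 0.599, 0.28, 0.317]
force: [0.0, 0.0, -1.5]
grip_width: 0.0209
```

```bash
python3 - <<'E'
from ho import *
for z in(.06,.01,.002): go(z)
E
```

```text
clock 11.78 tcp [ 0.5663 -0.291   0.1982] F [ 0.   0.  -1.5] w 0.0209 cm [-0.02  0.03 -0.02] rv [-0.001 -0.002 -0.001] rows>= 0.006498333761823255 0.013219526906351425
clock 11.78 tcp [ 0.5663 -0.291   0.1982] F [ 0.   0.  -1.5] w 0.0209 cm [-0.03 -3.8   3.2 ] rv [-0.001 -0.002 -0.001] rows>= 0.7941995478960913 0.013219526906351425
clock 11.78 tcp [ 0.5663 -0.291   0.1982] F [ 0.   0.  -1.5] w 0.0209 cm [-0.03 -4.41  3.71] rv [-0.001 -0.002 -0.001] rows>= 0.922198803319666 0.013219526906351425
```

The block is inside the rim with no contact force, so I continue down.

apply_moves --deltas '[0,-1.1,0.9,0,0,0,0,0,-2.2,1.8,0,0,0,0,0,-3.2,2.7,0,0,0,0,0,-3.8,3.2,0,0,0,0,0,-4.1,3.45,0,0,0,0,0,-4.3,3.6,0,0,0,0,0,-4.3,3.6,0,0,0,0]'

```text
clock: 12.65
tcp_pos: [0.5664, -0.291, 0.1424]
ee_rot: [0.68, 0.599, 0.28, 0.317]
force: [0.1, -0.2, -1.4]
grip_width: 0.021
```

apply_moves --deltas '[0,-0.15,0.13,0,0,0,0,0,-0.27,0.22,0,0,0,0,0,-0.31,0.26,0,0,0,0,0,-0.31,0.26,0,0,0,0]'

```text
clock: 13.15
tcp_pos: [0.5664, -0.2909, 0.1384]
ee_rot: [0.68, 0.599, 0.28, 0.317]
force: [-0.2, 0.7, -1.0]
grip_width: 0.0207
```

apply_moves --deltas '[0,-0.1,0.08,0,0,0,0,0,-0.16,0.13,0,0,0,0,0,-0.16,0.13,0,0,0,0]'

```text
clock: 13.52
tcp_pos: [0.5671, -0.2912, 0.1378]
ee_rot: [0.68, 0.599, 0.281, 0.318]
force: [-2.9, 0.7, 5.3]
grip_width: 0.0208
```

Floor contact came at TCP z 0.138, as predicted. Before letting go I check the seal count.

```bash
python3 - <<'E'
from st import *
from h import *
F=[get_image("top") for _ in range(4)]
f=np.mean([i["frame"].astype(float) for i in F],0).astype(np.uint8)
S2=[get_image("scene") for _ in range(4)]
g=np.mean([i["frame"].astype(float) for i in S2],0).astype(np.uint8)
save("seals.png",np.hstack([cv2.resize(f[160:200,285:335],(400,320),interpolation=cv2.INTER_CUBIC),cv2.resize(g[210:250,302:362],(396,320),interpolation=cv2.INTER_CUBIC)]))
for n,im in(("top",F[0]),("scene",S2[0])):
    w=cloud(im);d=w-S;sx=np.cos(yaw)*d[...,0]+np.sin(yaw)*d[...,1];sy=-np.sin(yaw)*d[...,0]+np.cos(yaw)*d[...,1]
    m=(sx>.076)&(sx<.136)&(abs(sy)<.045)&(w[...,2]>.011)&(im["frame"].min(-1)>75)
    print(n,m.sum(),np.percentile(w[m][:,2],[50,95,100]),np.percentile(sx[m],[2,98]),np.percentile(sy[m],[2,98]))
    m=(abs(sx)<.066)&(abs(sy)<.046)&(w[...,2]>.0455);print("plate",m.sum(),(sx[m],sy[m]) if m.sum()<6 else (np.median(sx[m]),np.median(sy[m])))
E
```

```text
top 229 [0.02031004 0.02955058 0.03468999] [0.07826739 0.11281954] [-0.03129323  0.02624417]
plate 12 (np.float64(-0.023059345520298487), np.float64(0.00423798616320631))
scene 171 [0.01873661 0.02691422 0.02932145] [0.08018704 0.11115368] [-0.03277416  0.02676458]
plate 0 (array([], dtype=float64), array([], dtype=float64))
```

View pics/seals.png

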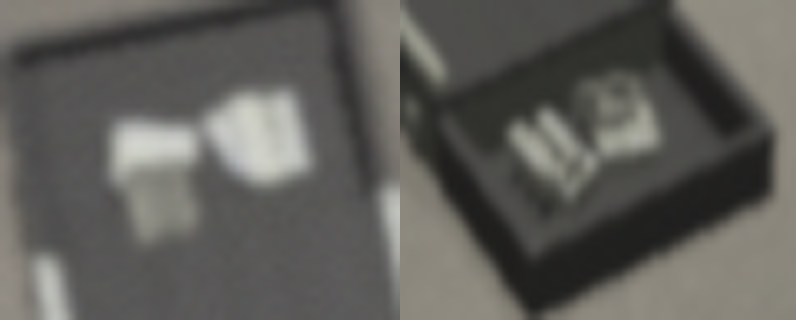

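The tray holds two stacked pairs, at crop pixels (155,170) and (265,135), all under 0.035 m world height. The plate is empty, so I release and back off along the tool axis.

apply_moves --deltas '[0,0.04,-0.03,0,0,0,0,0,0.04,-0.03,0,0,0,0.3,0,0.04,-0.03,0,0,0,0.7,0,0.04,-0.03,0,0,0,1,0,0.04,-0.03,0,0,0,1,0,0.04,-0.03,0,0,0,1,0,0.04,-0.03,0,0,0,1]'

```text
clock: 14.8
tcp_pos: [0.5671, -0.2912, 0.1383]
ee_rot: [0.679, 0.599, 0.281, 0.318]
force: [0.5, -0.5, -1.0]
grip_width: 0.0851
```

apply_moves --deltas '[0,0,-1.5,0,0,0,1,0,0,-4,0,0,0,1,0,0,-7,0,0,0,1,0,0,-10,0,0,0,1,0,0,-13,0,0,0,1,0,0,-14,0,0,0,1,0,0,-14,0,0,0,1,0,0,-14,0,0,0,1]'

```text
clock: 15.8
tcp_pos: [0.4605, -0.2777, 0.2273]
ee_rot: [0.68, 0.599, 0.281, 0.318]
force: [0.3, 0.2, 0.1]
grip_width: 0.0853
```

```bash
python3 - <<'E'
from ho import *
P=[]
for n in("scene","top"):
    im=get_image(n);w=cloud(im);f=im["frame"].astype(float)
    m=(abs(w[...,0]-.551)<.05)&(abs(w[...,1]+.29)<.075)&(f[...,0]>1.5*f[...,2])&(w[...,2]>.02)
    P.append(w[m])
    save("fin_"+n+".png",im["frame"])
Q=np.vstack(P);x,R,e=fit_scraper(Q,[.551,-.29,.01,hy,1.56,0]);print(len(Q),x.round(4),e,"z",R[:,2].round(3),"off",x[:3]-H)
s=arm.state();print(s["clock"],s["tcp_pos"],s["force"],s["grip_width"])
cv2.imwrite("pics/fin.png",cv2.resize(cv2.imread("pics/fin_scene.png")[60:320,140:470],None,fx=2.2,fy=2.2))
for q in("tape_roll","carton","cutter"):
    w=cloud(im);d=silhouettes("top",q);print(q,[(round(i["conf"],2),np.nanmedian(w[i["region"]],0).round(3)) for i in d[:3]])
E
```

```text
819 [ 0.5544 -0.2919  0.0079 -0.4441  1.5943  0.3031] 0.0010289042694256508 z [-0.021  0.01   1.   ] off [ 0.00365161 -0.00194664 -0.00013239]
15.9 [ 0.460513   -0.27754038  0.22688085] [0.18319749 0.20627978 0.49715269] 0.08559042666925151
tape_roll [(0.61, array([0.748, 0.197, 0.046]))]
carton [(0.9, array([ 0.752, -0.204,  0.089]))]
cutter [(0.57, array([ 0.379, -0.046,  0.014]))]
```

View pics/fin.png

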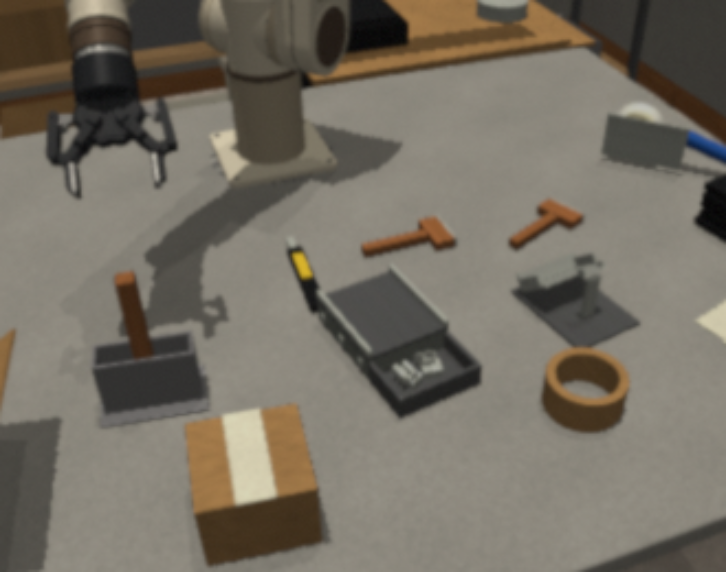

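The final picture shows the scraper upright in the cup (crop 135,320), the seals in the tray (crop 415,365), the plate empty and the gripper clear. I hand in.

```bash
python3 -c "
from plant import arm
print(arm.sign_off())"
```

```text
the job is handed in; nothing more can be done
None
```

I pushed the seals off the plate into the catch tray with the largest scraper. I then stood the scraper in the holder cup, let go and handed the job in at about 16 s; it reported no verdict.

- **Scraper:** the last fit puts its edge 3.7 mm (x) and 1.9 mm (y) from the holder's centre, 0.1 mm off the cup floor, and leaning about 0.02 rad. I lowered it until it touched the floor (about 5 N) before opening, and the gripper ended clear of everything.
- **Seals:** the plate shows empty in the scene view, and nothing in the tray stands above 0.035 m. The count of four rests on reading two overlapping stacks as two seals each; the networks reported only two.
- **Bystanders:** the tape roll, carton and cutter read within 2 mm of where they started.
- **Checks that disagreed:** two fits of the held scraper were off, one because the arm was still settling and one probably because of stray pixels. I redid both before relying on them. The top camera's depth still showed 12 stray high pixels over the plate, which the scene camera did not, so I took them as noise.

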